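Index the bond tester's rotary stage and tuck a chip carrier under its hold-down leaf

ROBOT

A 7-joint arm with a two-finger parallel gripper is mounted at the origin on the work surface. World frame = base frame: x ahead of the robot, y to its left, z up, the work surface at z = 0. Lengths are in m, angles in rad, forces in N, time in s.
With the tool pointing down it reaches from about 0.425 to 0.825 m from the base axis. Payload 3.6 kg.
Tool frame: the origin (TCP) lies midway between the tips of the shut fingers; the grasp point (between the pads) lies 19 mm behind it (robot.tcp_to_grasp is the distance from the TCP to the grasp point, in m); z points along the fingers, y is the line along which they close (so a half turn about z gives the same grasp; the last joint's range is limited). The gripper opens to 93 mm and grips with 3 to 60 N. Pads are 15 mm wide; open, the fingers measure 128 mm over their backs; the gripper's body (75 mm by 188 mm) begins 65 mm behind the grasp point.
Start: joints at [-1.375, 0.615, -0.013, 1.423, 0.008, 1.103, -0.04], TCP at [0.143, 0.634, 0.219] pointing down, gripper open.
Joint ranges: [-3.12, 3.12], [-0.3, 2.06], [-1.34, 1.32], [0.26, 2.42], [-1.36, 4.5], [0.01, 1.98], [-2.84, 2.84]. Speed limits (rad/s): [2.79, 2.79, 3.14, 3.14, 3.14, 3.14, 3.14].

INTERFACE

Orientations are given as [roll, pitch, yaw] about the fixed x, y, z axes, in that order (R = Rz(yaw) Ry(pitch) Rx(roll)).
In Python, from bench import robot gives the robot as it stands.
- The arm moves only by the tool apply_moves, never from a script. Its argument "targets" is a list of rows, each a list of 3 entries, a list of its own where there are three numbers: the turn, a rotation vector about the tool's x, y, z in degrees, then the shift along the tool's x, y, z in cm, then the opening, from 0 (shut) to 1 (fully open). A call has 1 to 20 rows; each row shifts and turns the commanded pose from where the row before left it, along the tool's axes as they then stand; what a row does not reach is not made up. A row lasts 1/12 s, in which the tool goes at most 41.7 mm and 7.16 degrees, less where a joint would pass 70% of its speed; a pose out of reach is approached as far as the arm can. A call is refused whole if a number of a shift passes 4.17 or a number of a turn 7.16, either way. A call with a gripper value outside its range is refused whole. The fingers move at their own pace and stop on an object; the grip force is fixed at half the most. Time passes only in rows, so rows that do not move let the fingers close. It gives the time, the measured TCP pose, the force, the opening and the grip force at its end, in the units of the state.
- robot.read_state(): the state, without advancing time (a new reading comes with each control period).
- robot.camera(name): name is "scene" or "side" or "wrist"; returns the picture (384x512x3 uint8, red, green, blue); there is no depth.
- robot.calibration(name): a dict with "fx", "fy", "cx", "cy" (pixels), "R" (3x3) and "t" (3): a world point X has camera coordinates R X + t. Camera axes: x right, y down, z forward; pixel columns grow to the right and rows downward; lengths in m; the calibration is good to about 2 mm. A picture is of the moment at which its call begins: read the wrist's pose just before it. calibration takes no time and is no camera call; for the wrist camera it gives the pose at the moment of the call.
- robot.job_done(): hands the job in; it is judged then, once.
Trained networks look in the newest picture that a camera, given by its name, has taken for a name from the list of things; names that differ only in an ending like _2 or _b are one class to them, and where a whole thing is asked for, a point or a joint stands for the part that bears it (a point fixed in the world has none). Each returns a list of dicts, best first, with "p" (0 to 1); they miss things now and then, are a little off and sometimes report something else, mostly with a low value. They report only what shows in the picture. A call takes as long as a camera call. They do not tell look-alikes from the thing itself.
- robot.boxes_of(camera, label): "bbox" ([left, top, width, height] in pixels, round what is visible of it).
- robot.trace(camera, label): "pixels" (384x512 bool, what is visible of it) and "bbox" ([left, top, width, height] in pixels, round what is visible of it).
- robot.spot_point(camera, label): "position" ([column, row] in pixels: a listed point, or the origin of a listed thing).
The state is a dict: "clock": time; "joints": joint angles; "joint_vel": joint speeds; "effort": joint torques, N m; "position": TCP position; "ee_rot": TCP orientation; "ft_force": force on the tool from outside, world axes, zero at the start; "wrist_torque": the same for the moment, N m; "finger_gap": finger opening in m; "grasp_force": force on a finger pad.
Only numpy, scipy, OpenCV 4.12 (cv2) and the standard library are available. Lean on these libraries where they do the work, as an engineer would, in place of code of your own. Each camera call takes 0.05 s, during which the arm holds its last target. There are 200 camera calls.

TASK

Turn the round stage clockwise by its post until it meets its index stop. Then take the chip carrier from the tray by its rib and slide its front edge, flat on the seat, under the spring leaf and fully home against the ledge, without lifting the leaf. Finish while still gripping the carrier by its rib and pressing it firmly down flat on the seat; do not let go, and leave the other things on the bench alone.

Things in the scene. Friction and masses are not known exactly. Their poses are not given: they have to be found in the camera images.
- disc (a joint): angle of the round aluminium stage disc (250 mm diameter, 14 mm thick, top 64 mm above the bench) about its upright axis, rad; 0 is the index stop (a hard stop), grows anticlockwise seen from above; starts between 0.5 and 1.05; turns stiffly (about 2.6 N at the post) and stays where it is left
- disc_axis (a point): centre of the disc's top face, on its axis of rotation. Axes turn with the disc: x points from the seat's open end to the ledge (at the index stop this is away from the robot, within 0.25 rad), z up. In these axes the post stands at x 0, y +95 mm
- post_mid (a point): upright round steel post on the disc, 16 mm diameter, 45 mm high, 95 mm from the disc's axis: the point on its centre line 22.5 mm above the disc's top. Pinch it from above, or push it; 53 mm of disc lie free between it and the nearest rail
- seat_stop (a point): foot of the ledge at the seat's closed end: middle of the line where the upright ledge face meets the seat's flat top, 70 mm above the bench. Same axes as disc_axis: x is the direction in which the carrier slides in. The dark steel seat reaches 160 mm back from here; beside its last 90 mm stand two rails, 56 mm apart, 4 mm above the seat (6 mm to spare each side of the carrier)
- leaf (a joint): lift angle of the steel hold-down leaf (60 mm wide, 3 mm thick, hinged 15 mm beyond the ledge face), rad; 0 is down and level, its underside 8 mm above the seat; grows as its free edge rises; a light spring (about 2.5 N at the free edge) holds it down. It covers the last 26 mm of the seat before the ledge, with an upturned lip reaching to 34 mm
- rib_mid (a point): centre of the carrier's upright aluminium rib: 12 mm thick (along x), 40 mm wide (y), 32 mm high above the plate. This point is 16 mm above the plate's top, 21 mm above its underside, 80 mm behind the front edge. Axes: x towards the carrier's front edge, z up. The carrier weighs 0.1 to 0.17 kg
- carrier_front (a point): middle of the lower front edge of the carrier, a copper plate 120 mm long (x), 44 mm wide (y), 5 mm thick, with small dark chips on top. Axes: x forward out of the front edge, z up. Front is the end farther from the rib. It starts flat in the tray
- tray: fixed open black tray, 176 x 92 mm, walls 12 mm high, floor 5 mm thick, in which the carrier lies; origin at the centre of its underside
- carrier: the whole carrier; origin at the centre of the plate's underside, x to its front edge, z up
- bottle: white bottle, 52 mm diameter, 110 mm high, loose bystander; origin at the centre of its underside
- jar: glass jar, 48 mm diameter, 50 mm high, loose bystander; origin at the centre of its underside
Not all that is in view belongs to the job. Of the things that look like the tray, take the one that is farthest from the robot's base at the start. There is more than one size of the carrier; the job needs the larger.

How it is judged:
On the way, in this order (a step that is already met when the one before it is completed fails the run):
1. the stage is turned to its index stop (within 0.05 rad) while the carrier is still in the tray (value of joint disc below 0.05 rad and horizontal distance between carrier and tray below 0.06 m), for 0.2 s.
2. the carrier's front edge lies under the leaf, at least 10 mm past the tip of its lip, flat on the seat (x of carrier_front in the frame of seat_stop above -0.024 m and z of carrier_front in the frame of seat_stop between -0.003 and 0.004 m and value of joint leaf below 0.06 rad), for 0.1 s.
At the end, for the whole second after the job is handed in: For a further second: stage within 0.05 rad of its stop; carrier front edge within 5 mm of the ledge, 10 mm of the centre line and 3 mm of the seat, tilt < 0.04, square within 0.13 rad; leaf < 0.04 rad; carrier at rest, gripped with > 2 N and pressed on the seat with > 4 N (x of carrier_front in the frame of seat_stop above -0.005 m and y of carrier_front in the frame of seat_stop between -0.01 and 0.01 m and z of carrier_front in the frame of seat_stop between -0.003 and 0.003 m and angle between the x axis of carrier_front and the x axis of seat_stop, either way round below 0.13 rad and angle between carrier_front's own z axis and vertical below 0.04 rad and value of joint disc below 0.05 rad and value of joint leaf below 0.04 rad and contact force between carrier and disc_c5 above 4 N and contact force between the fingers and carrier above 2 N and linear speed of carrier below 0.02 m/s); the arm keeps its last pose, push and grip.
It fails at once if the leaf is lifted by more than 0.1 rad (4 mm at its free edge) (value of joint leaf above 0.1 rad).
It fails at once if a bystander is moved by more than 30 mm (distance of any of bottle, jar from where it was at the start of the episode above 0.03 m).
It also fails if it takes over 54 s, if anything falls off the work surface, if the arm or the gripper's body presses on something with over 40 N, if the wrist force passes 120 N, or if a joint passes its speed limit or range.

## Working session

There is one attempt and no reset: what is moved stays moved. The work goes in short steps, Python scripts to look and compute and a tool call to move; the robot and the scene stay as the last step left them, time stands still between calls to the robot, and variables do not carry over. Pictures are saved under pics/ and viewed, at most 10 in all, crops included, and the job is handed in when it is done.

Besides the shell and the picture viewer there is one more tool, called after "Request:" by a JSON object that holds its "api" and its "payload", one argument or row to a line. apply_moves: Moves the arm, as the interface text tells. Its arguments: {"type":"object","properties":{"targets":{"type":"array","items":{"type":"array"}}},"required":["targets"]}

```bash
mkdir -p pics
cat > h.py <<'E'
import numpy as np, cv2
from bench import robot
def ray(c,px):
    k=robot.calibration(c) if isinstance(c,str) else c
    R=np.array(k["R"]);t=np.array(k["t"])
    d=R.T@np.array([(px[0]-k["cx"])/k["fx"],(px[1]-k["cy"])/k["fy"],1]);return -R.T@t,d
def atz(c,px,z):
    o,d=ray(c,px);return o+d*(z-o[2])/d[2]
def proj(c,X):
    k=robot.calibration(c) if isinstance(c,str) else c
    p=np.array(k["R"])@np.array(X)+np.array(k["t"]);return np.array([k["fx"]*p[0]/p[2]+k["cx"],k["fy"]*p[1]/p[2]+k["cy"]])
E
python3 - <<'E'
from h import *
s=robot.read_state();print(s)
np.set_printoptions(precision=3,suppress=True)
for c in("scene","side"):
    im=robot.camera(c);cv2.imwrite(f"pics/{c}0.png",im[:,:,::-1])
    o,d=ray(c,(256,192));print(c,o,d)
    for l,z in(("disc_axis",.064),("post_mid",.0865),("seat_stop",.07),("rib_mid",.026),("carrier_front",.005),("tray",0),("carrier",.005),("bottle",0),("jar",0)):
        for r in robot.spot_point(c,l)[:3]:
            print(l,round(r["p"],2),np.round(r["position"]),atz(c,r["position"],z))
E
```

```text
{'clock': 0.0, 'joints': array([-1.37552667,  0.61588175, -0.01262196,  1.42486878,  0.008109  ,
        1.10340735, -0.04040049]), 'joint_vel': array([ 0.00015692,  0.00036179, -0.00012709, -0.00027726, -0.0007392 ,
       -0.00053953, -0.00014674]), 'effort': array([ 2.00485683e-04, -4.58921921e+01,  2.09093825e-01, -1.65745729e+01,
       -6.10872265e-02,  2.03207613e-02,  2.31512668e-04]), 'position': array([0.14278989, 0.63331946, 0.21751547]), 'ee_rot': array([-3.13907807e+00,  4.03571740e-05,  2.91989750e+00]), 'ft_force': array([ 0.49386745,  0.38708553, -0.24375751]), 'wrist_torque': array([-0.03616519, -0.03997476,  0.02170962]), 'grasp_force': 0.0, 'finger_gap': 0.09288164845282985}
scene [ 1.328 -0.018  1.212] [-0.59   0.091 -0.803]
disc_axis 0.56 [166. 230.] [ 0.581 -0.154  0.064]
post_mid 0.67 [183. 196.] [ 0.487 -0.1    0.087]
rib_mid 0.6 [298. 213.] [0.548 0.227 0.026]
rib_mid 0.38 [219. 282.] [ 0.741 -0.023  0.026]
carrier_front 0.94 [295. 244.] [0.639 0.203 0.005]
carrier_front 0.76 [238. 239.] [0.601 0.045 0.005]
carrier_front 0.71 [300. 228.] [0.589 0.228 0.005]
t
[... 302 characters left out ...]
 ]
side [ 0.23  -0.63   0.782] [ 0.29   0.678 -0.675]
disc_axis 0.71 [305. 260.] [ 0.554 -0.163  0.064]
post_mid 0.73 [267. 242.] [ 0.487 -0.1    0.087]
seat_stop 0.69 [318. 239.] [ 0.611 -0.122  0.07 ]
rib_mid 0.97 [244. 169.] [0.562 0.24  0.026]
rib_mid 0.55 [271. 202.] [0.579 0.075 0.026]
carrier_front 0.78 [271. 175.] [0.637 0.206 0.005]
carrier_front 0.49 [283. 214.] [0.599 0.039 0.005]
tray 0.97 [250. 175.] [0.58  0.235 0.   ]
tray 0.66 [176. 216.] [0.322 0.148 0.   ]
tray 0.62 [164. 163.] [0.343 0.391 0.   ]
carrier 0.92 [253. 176.] [0.581 0.22  0.005]
carrier 0.64 [272. 210.] [0.577 0.066 0.005]
bottle 0.72 [331. 220.] [ 0.714 -0.026  0.   ]
jar 0.8 [228. 247.] [ 0.419 -0.01  -0.   ]
```

Run:
```python
import cv2
a=cv2.imread("pics/scene0.png")[110:340,110:400];cv2.imwrite("pics/sc.png",cv2.resize(a,None,fx=2.6,fy=2.6,interpolation=2))
a=cv2.imread("pics/side0.png")[110:340,110:400];cv2.imwrite("pics/si.png",cv2.resize(a,None,fx=2.6,fy=2.6,interpolation=2))
```

```text
(no output)
```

View pics/sc.png

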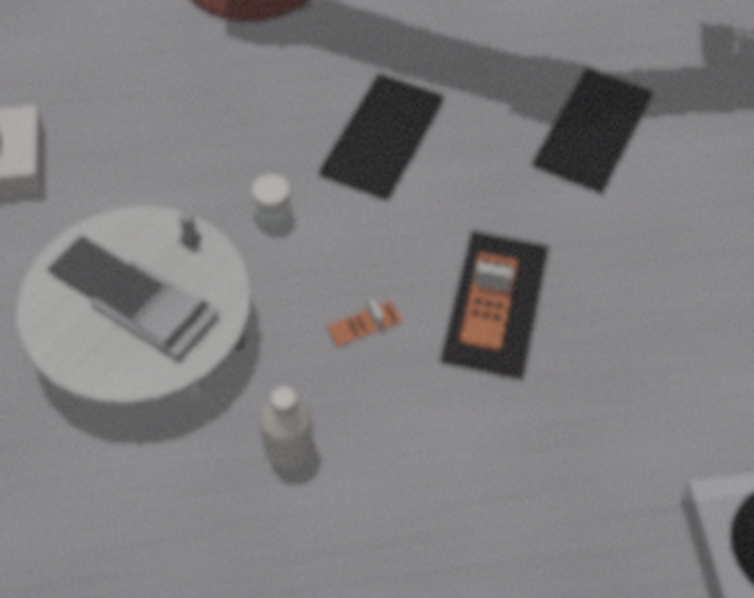

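View pics/si.png

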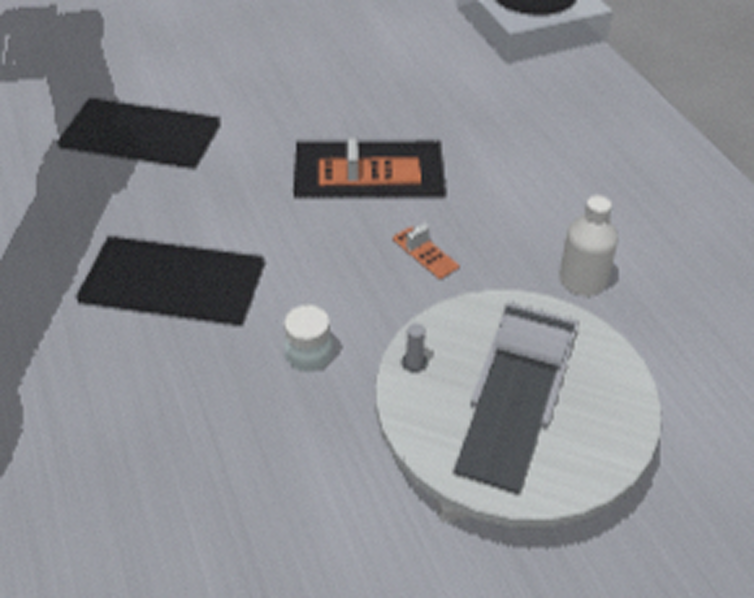

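The larger carrier is the orange one in the black tray at scene (298,228). The small look-alike lies loose on the bench at (250,235). There are two empty decoy trays at (256,161) and (339,161). The filled tray is the farthest, about 0.63 m from the base, against 0.53 and 0.35. The post is at (183,197) and the leaf end at about (180,235). The bottle is at (220,275) and the jar at (214,185).

```bash
cat >> h.py <<'E'
from scipy.optimize import minimize, least_squares
def tri(obs): # list of (cam,px)
    A=np.zeros((3,3));b=np.zeros(3)
    for c,p in obs:
        o,d=ray(c,p);d=d/np.linalg.norm(d);M=np.eye(3)-np.outer(d,d);A+=M;b+=M@o
    return np.linalg.solve(A,b)
def hullmask(c,pts):
    q=cv2.convexHull(np.array([proj(c,p) for p in pts],np.float32));m=np.zeros((384,512),np.uint8)
    cv2.fillConvexPoly(m,np.round(q*16).astype(np.int32),1,cv2.LINE_AA,4);return m>0
def iou(a,b): return (a&b).sum()/max(1,(a|b).sum())
E
python3 - <<'E'
from h import *
np.set_printoptions(precision=4,suppress=True)
cams={c:robot.calibration(c) for c in("scene","side")}
P={l:{c:[] for c in cams} for l in("disc_axis","post_mid","seat_stop","rib_mid","carrier_front")}
masks={}
for c in cams:
  robot.camera(c)
  for l in P: P[l][c]=[r["position"] for r in robot.spot_point(c,l)[:2]]
  r=robot.trace(c,"disc");print(c,[(x["p"],x["bbox"]) for x in r[:2]]);masks[c]=r[0]["pixels"] if r else None
for l in P: print(l,{c:[atz(c,p,dict(disc_axis=.064,post_mid=.0865,seat_stop=.07,rib_mid=.026,carrier_front=.005)[l]) for p in v] for c,v in P[l].items()})
th=np.linspace(0,2*np.pi,60)
def sc(v,cs):
  pts=[(v[0]+.125*np.cos(t),v[1]+.125*np.sin(t),z) for t in th for z in(.05,.064)]
  return -np.mean([iou(hullmask(cams[c],pts),cv2.convexHull is not None and masks[c]) for c in cs])
for cs in(["scene"],["side"],["scene","side"]):
  r=minimize(sc,[.567,-.157],args=(cs,),method="Nelder-Mead",options=dict(initial_simplex=[[.567,-.157],[.58,-.157],[.567,-.145]]));print(cs,r.x,r.fun)
E
```

```text
scene [(0.64, [115.8, 189.8, 91.4, 79.0])]
side [(0.59, [255.3, 220.5, 110.5, 90.0])]
disc_axis {'scene': [array([ 0.5715, -0.1581,  0.064 ])], 'side': [array([ 0.5596, -0.1609,  0.064 ])]}
post_mid {'scene': [array([ 0.4842, -0.1062,  0.0865])], 'side': [array([ 0.4883, -0.0989,  0.0865]), array([ 0.6675, -0.0878,  0.0865])]}
seat_stop {'scene': [array([ 0.5979, -0.1269,  0.07  ])], 'side': [array([ 0.6021, -0.1246,  0.07  ]), array([0.5443, 0.1835, 0.07  ])]}
rib_mid {'scene': [array([0.5447, 0.2331, 0.026 ]), array([0.5916, 0.2229, 0.026 ])], 'side': [array([0.5716, 0.2297, 0.026 ]), array([0.585 , 0.0772, 0.026 ])]}
carrier_front {'scene': [array([0.6062, 0.0524, 0.005 ]), array([0.6398, 0.2092, 0.005 ])], 'side': [array([0.6396, 0.2043, 0.005 ]), array([0.5945, 0.0394, 0.005 ])]}
['scene'] [ 0.5626 -0.1643] -0.9696539485359361
['side'] [ 0.5615 -0.1654] -0.9665601180231128
['scene', 'side'] [ 0.5612 -0.1653] -0.9678014484113773
```

Request:
{"api": "apply_moves", "payload": {
  "targets": [
    [[0,0,7],[0,0,0],0.65],
    [[0,0,7],[0,0,0],0.65],
    [[0,0,7],[0,0,0],0.65],
    [[0,0,7],[0,0,0],0.65],
    [[0,0,0],[-3.7,-0.4,0],0.65],
    [[0,0,0],[-3.7,-0.4,0],0.65],
    [[0,0,0],[-3.7,-0.4,0],0.65],
    [[0,0,0],[-3.7,-0.4,0],0.65],
    [[0,0,0],[-3.7,-0.4,0],0.65],
    [[0,0,0],[-3.7,-0.4,0],0.65],
    [[0,0,0],[-3.7,-0.4,0],0.65],
    [[0,0,0],[-3.7,-0.4,0],0.65],
    [[0,0,0],[-3.7,-0.4,0],0.65],
    [[0,0,0],[-3.7,-0.4,0],0.65],
    [[0,0,0],[-3.7,-0.4,0],0.65],
    [[0,0,0],[-3.7,-0.4,0],0.65],
    [[0,0,0],[-3.7,-0.4,0],0.65],
    [[0,0,0],[-3.7,-0.4,0],0.65]
  ]
}}

```text
clock: 3.2
position: [0.5002, 0.2524, 0.2189]
ee_rot: [3.141, 0.0, 2.431]
ft_force: [0.6, 0.9, 0.2]
finger_gap: 0.0602
grasp_force: 0.0
```

```bash
cat > meas.py <<'E'
from h import *
np.set_printoptions(precision=4,suppress=True)
import sys
k=robot.calibration("wrist");im=robot.camera("wrist");cv2.imwrite(f"pics/{sys.argv[1]}.png",im[:,:,::-1])
for l,z in(("disc_axis",.064),("post_mid",.0865),("seat_stop",.07),("rib_mid",.026),("carrier_front",.005),("tray",0),("carrier",.005)):
    for r in robot.spot_point("wrist",l)[:2]: print(l,round(r["p"],2),np.round(r["position"]),atz(k,r["position"],z))
E
python3 meas.py w1
```

```text
rib_mid 0.84 [271. 216.] [0.561  0.2313 0.026 ]
rib_mid 0.53 [209. 280.] [0.5786 0.0993 0.026 ]
carrier_front 0.66 [190. 304.] [0.5984 0.0353 0.005 ]
carrier_front 0.59 [286. 260.] [0.6361 0.2    0.005 ]
tray 0.88 [278. 221.] [0.5822 0.2293 0.    ]
tray 0.61 [ 99. 126.] [0.32   0.1331 0.    ]
carrier 0.9 [274. 223.] [0.5788 0.2233 0.005 ]
carrier 0.58 [204. 282.] [0.5837 0.0788 0.005 ]
```

View pics/w1.png

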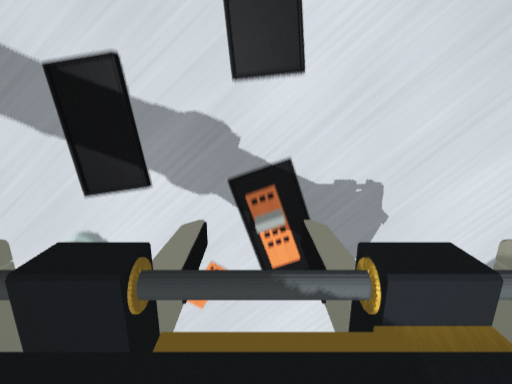

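The wrist picture shows the chosen large carrier in its tray at (272,225), with the rib at (271,216). The small one is at (205,285), and the two empty trays are at (97,125) and (265,35). Next I go above the post.

Request:
{"api": "apply_moves", "payload": {
  "targets": [
    [[0,0,0],[-2.23,-2.77,0],0.65],
    [[0,0,0],[-2.23,-2.77,0],0.65],
    [[0,0,0],[-2.23,-2.77,0],0.65],
    [[0,0,0],[-2.23,-2.77,0],0.65],
    [[0,0,0],[-2.23,-2.77,0],0.65],
    [[0,0,0],[-2.23,-2.77,0],0.65],
    [[0,0,0],[-2.23,-2.77,0],0.65],
    [[0,0,0],[-2.23,-2.77,0],0.65],
    [[0,0,0],[-2.23,-2.77,0],0.65],
    [[0,0,0],[-2.23,-2.77,0],0.65],
    [[0,0,0],[0,0,1.5],0.65],
    [[0,0,0],[0,0,1.5],0.65],
    [[0,0,0],[0,0,1.5],0.65],
    [[0,0,0],[0,0,1.5],0.65]
  ]
}}

```text
clock: 4.77
position: [0.4878, -0.1004, 0.1583]
ee_rot: [3.141, 0.0, 2.433]
ft_force: [-0.2, 0.7, 0.2]
finger_gap: 0.0605
grasp_force: 0.0
```

```bash
python3 meas.py w2; python3 -c "
from h import *
print(proj('wrist',(.489,-.102,.109)))"
```

```text
disc_axis 0.63 [278.  79.] [ 0.4227 -0.0171  0.064 ]
disc_axis 0.56 [250. 282.] [ 0.5599 -0.1665  0.064 ]
post_mid 0.87 [255. 207.] [ 0.4933 -0.1039  0.0865]
seat_stop 0.59 [308. 294.] [ 0.6076 -0.1273  0.07  ]
rib_mid 0.6 [444. 135.] [0.5774 0.0861 0.026 ]
carrier_front 0.94 [405. 174.] [0.5971 0.0386 0.005 ]
carrier 0.77 [429. 147.] [0.588  0.0758 0.005 ]
[253.77516529 208.26563991]
```

View pics/w2.png

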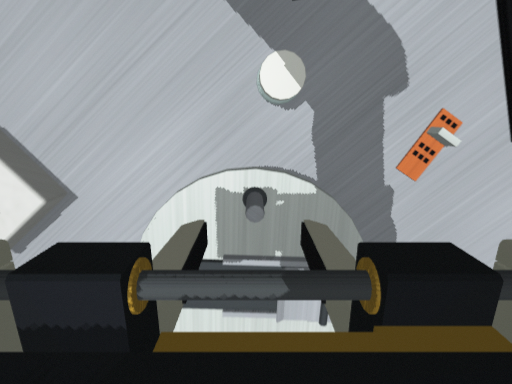

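Request:
{"api": "apply_moves", "payload": {
  "targets": [
    [[0,0,0],[-0.35,0,1.0],0.65],
    [[0,0,0],[0,0,1.5],0.65],
    [[0,0,0],[0,0,1.5],0.65],
    [[0,0,0],[0,0,1.5],0.65],
    [[0,0,0],[0,0,1.5],0.65],
    [[0,0,0],[0,0,1.3],0.65],
    [[0,0,0],[0,0,0],0.0],
    [[0,0,0],[0,0,0],0.0],
    [[0,0,0],[0,0,0],0.0],
    [[0,0,0],[0,0,0],0.0],
    [[0,0,0],[0,0,0],0.0]
  ]
}}

```text
clock: 6.08
position: [0.4908, -0.1041, 0.0765]
ee_rot: [3.141, 0.002, 2.431]
ft_force: [-0.4, 0.1, 0.5]
finger_gap: 0.0317
grasp_force: 0.0
```

Request:
{"api": "apply_moves", "payload": {
  "targets": [
    [[0,0,4],[0,0.66,0],0.0],
    [[0,0,4],[0,0.66,0],0.0],
    [[0,0,4],[0,0.66,0],0.0],
    [[0,0,4],[0,0.66,0],0.0],
    [[0,0,4],[0,0.66,0],0.0],
    [[0,0,4],[0,0.66,0],0.0],
    [[0,0,0],[0,0,0],0.0],
    [[0,0,0],[0,0,0],0.0]
  ]
}}

```text
clock: 6.75
position: [0.5218, -0.0802, 0.0763]
ee_rot: [3.14, 0.003, 2.013]
ft_force: [2.3, -1.8, 0.5]
finger_gap: 0.0156
grasp_force: 30.0
```

Request:
{"api": "apply_moves", "payload": {
  "targets": [
    [[0,0,3],[0,0.5,0],0.0],
    [[0,0,3],[0,0.5,0],0.0],
    [[0,0,3],[0,0.5,0],0.0],
    [[0,0,3],[0,0.5,0],0.0],
    [[0,0,0],[0,0,0],0.0],
    [[0,0,0],[0,0,0],0.0]
  ]
}}

```text
clock: 7.25
position: [0.5401, -0.0738, 0.0763]
ee_rot: [3.139, 0.003, 1.803]
ft_force: [1.8, -4.2, 2.3]
finger_gap: 0.0153
grasp_force: 30.0
```

Request:
{"api": "apply_moves", "payload": {
  "targets": [
    [[0,0,3],[0,0.5,0],0.0],
    [[0,0,3],[0,0.5,0],0.0],
    [[0,0,0],[0,0,0],0.0],
    [[0,0,0],[0,0,0],0.0]
  ]
}}

```text
clock: 7.58
position: [0.5498, -0.072, 0.0764]
ee_rot: [3.139, 0.003, 1.698]
ft_force: [1.4, -5.4, 0.8]
finger_gap: 0.0153
grasp_force: 30.0
```

Request:
{"api": "apply_moves", "payload": {
  "targets": [
    [[0,0,3],[-0.1,0.5,0],0.0],
    [[0,0,3],[-0.1,0.5,0],0.0],
    [[0,0,0],[0,0,0],0.0],
    [[0,0,0],[0,0,0],0.0]
  ]
}}

```text
clock: 7.92
position: [0.5596, -0.0712, 0.0764]
ee_rot: [3.14, 0.0, 1.595]
ft_force: [-0.0, -2.1, 4.9]
finger_gap: 0.0157
grasp_force: 30.0
```

Request:
{"api": "apply_moves", "payload": {
  "targets": [
    [[0,0,3],[-0.05,0.5,0],0.0],
    [[0,0,3],[-0.05,0.5,0],0.0],
    [[0,0,0],[0,0,0],0.0],
    [[0,0,0],[0,0,0],0.0]
  ]
}}

```text
clock: 8.25
position: [0.5696, -0.0715, 0.0763]
ee_rot: [3.14, -0.001, 1.49]
ft_force: [1.0, -1.8, 5.5]
finger_gap: 0.0153
grasp_force: 30.0
```

Request:
{"api": "apply_moves", "payload": {
  "targets": [
    [[0,0,2.5],[-0.05,0.42,0],0.0],
    [[0,0,2.5],[-0.05,0.42,0],0.0],
    [[0,0,0],[0,0,0],0.0],
    [[0,0,0],[0,0,0],0.0]
  ]
}}

```text
clock: 8.58
position: [0.5776, -0.0724, 0.0763]
ee_rot: [3.141, -0.002, 1.404]
ft_force: [-0.6, -0.8, 5.5]
finger_gap: 0.0157
grasp_force: 30.0
```

Request:
{"api": "apply_moves", "payload": {
  "targets": [
    [[0,0,2.5],[-0.05,0.42,0],0.0],
    [[0,0,0],[0,0,0],0.0],
    [[0,0,0],[0,0,0],0.0]
  ]
}}

```text
clock: 8.83
position: [0.5792, -0.0727, 0.0763]
ee_rot: [-3.136, -0.004, 1.361]
ft_force: [-5.3, 1.2, 11.1]
finger_gap: 0.0156
grasp_force: 30.0
```

Request:
{"api": "apply_moves", "payload": {
  "targets": [
    [[0,0,0],[0,0.3,0],0.0],
    [[0,0,0],[0,0,0],0.0],
    [[0,0,0],[0,0,0],0.0],
    [[0,0,0],[0,0,0],0.0]
  ]
}}

```text
clock: 9.17
position: [0.5791, -0.0727, 0.0762]
ee_rot: [-3.13, -0.005, 1.361]
ft_force: [-10.4, 2.4, 15.2]
finger_gap: 0.0155
grasp_force: 30.1
```

Request:
{"api": "apply_moves", "payload": {
  "targets": [
    [[0,0,0],[0,-0.4,0],0.6],
    [[0,0,0],[0,0,0],0.6],
    [[0,0,0],[0,0,0],0.6],
    [[0,0,0],[0,0,0],0.6],
    [[0,0,0],[0,0,-2.5],0.6],
    [[0,0,0],[0,0,-2.5],0.6],
    [[0,0,0],[0,0,-2.5],0.6],
    [[0,0,4.3],[0,0,-2.5],0.6],
    [[0,0,4.3],[0,0,0],0.6],
    [[0,0,0],[2.79,-1.25,0],0.6],
    [[0,0,0],[2.79,-1.25,0],0.6],
    [[0,0,0],[2.79,-1.25,0],0.6],
    [[0,0,0],[2.79,-1.25,0],0.6],
    [[0,0,0],[2.79,-1.25,0],0.6],
    [[0,0,0],[2.79,-1.25,0],0.6],
    [[0,0,0],[2.79,-1.25,0],0.6],
    [[0,0,0],[2.79,-1.25,0],0.6],
    [[0,0,0],[2.79,-1.25,0],0.6],
    [[0,0,0],[2.79,-1.25,0],0.6]
  ]
}}

```text
clock: 10.75
position: [0.5624, 0.2325, 0.1752]
ee_rot: [-3.141, 0.0, 1.209]
ft_force: [0.7, 0.5, 1.9]
finger_gap: 0.0559
grasp_force: 0.0
```

```bash
python3 meas.py w3
python3 - <<'E'
from h import *
np.set_printoptions(precision=4,suppress=True)
print(robot.read_state()["position"],robot.read_state()["ee_rot"])
for c in("scene","side"):
    im=robot.camera(c);cv2.imwrite(f"pics/{c}1.png",im[:,:,::-1])
    for l,z in(("disc_axis",.064),("post_mid",.0865),("seat_stop",.07),("rib_mid",.026),("carrier_front",.005)):
        for r in robot.spot_point(c,l)[:2]: print(c,l,round(r["p"],2),np.round(r["position"],1),atz(c,r["position"],z))
a=cv2.imread("pics/scene1.png")[180:280,105:215];b=cv2.imread("pics/side1.png")[215:315,250:370]
cv2.imwrite("pics/seat1.png",np.hstack([cv2.resize(a,(440,400),interpolation=2),cv2.resize(b,(360,300),interpolation=2) if 0 else cv2.resize(b,(352,400),interpolation=2)]))
E
```

```text
rib_mid 0.88 [255. 184.] [0.5634 0.2286 0.026 ]
rib_mid 0.51 [308. 270.] [0.5866 0.0986 0.026 ]
carrier_front 0.57 [317. 180.] [0.6355 0.2015 0.005 ]
tray 0.9 [270. 175.] [0.5824 0.2272 0.    ]
tray 0.79 [ 29. 111.] [0.3437 0.3991 0.    ]
carrier 0.95 [272. 182.] [0.5818 0.2184 0.005 ]
carrier 0.48 [309. 273.] [0.5863 0.0806 0.005 ]
[0.5632 0.2284 0.1758] [3.1411 0.0007 1.2046]
scene disc_axis 0.72 [166.4 228. ] [ 0.5754 -0.1518  0.064 ]
scene post_mid 0.71 [193.2 219.1] [ 0.5707 -0.0751  0.0865]
scene seat_stop 0.83 [156.  241.6] [ 0.6194 -0.1805  0.07  ]
scene rib_mid 0.88 [299.6 216. ] [0.5601 0.2305 0.026 ]
scene rib_mid 0.52 [253.9 231.7] [0.5959 0.0908 0.026 ]
scene carrier_front 0.8 [296.  244.1] [0.6401 0.2063 0.005 ]
scene carrier_front 0.52 [239.1 240.8] [0.6078 0.0464 0.005 ]
side disc_axis 0.9 [305.7 259.3] [ 0.5571 -0.1617  0.064 ]
side disc_axis 0.18 [247.3 177.9] [0.5379 0.1546 0.064 ]
side post_mid 0.71 [296.7 225. ] [ 0.575  -0.0766  0.0865]
side seat_stop 0.66 [335.7 254. ] [ 0.6257 -0.1775  0.07  ]
side rib_mid 0.93 [246.3 170.8] [0.5635 0.2282 0.026 ]
side rib_mid 0.78 [268.6 201. ] [0.5731 0.0819 0.026 ]
side carrier_front 0.97 [272.1 174.7] [0.64   0.2052 0.005 ]
side carrier_front 0.65 [284.6 216.7] [0.5984 0.0283 0.005 ]
```

View pics/seat1.png

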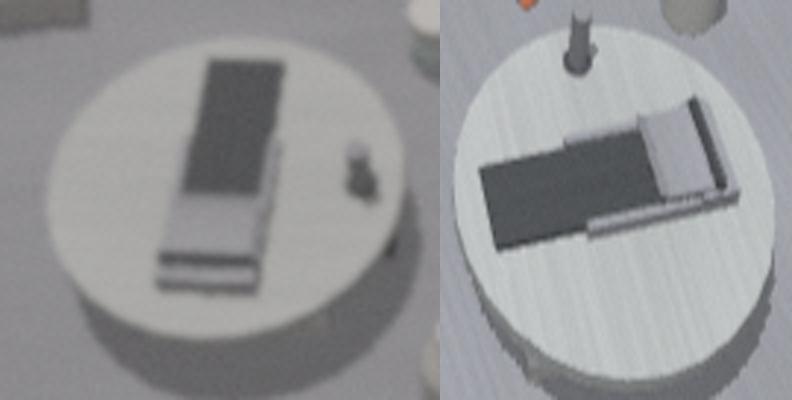

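View pics/w3.png

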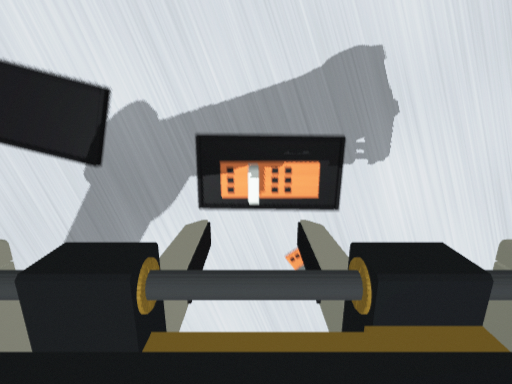

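The stage is at its stop. In the left crop the seat runs from (245,60) down to the ledge at (207,260), and the leaf lies flat. In the wrist view the carrier is at (270,182) and the rib at (254,185), square to the gripper. Now I refine the headings.

Run:
```python
from h import *
np.set_printoptions(precision=4,suppress=True)
def topdown(c,im,z,x0,y0,w,h,s=1000.): # 1mm/2 px grid
    gx=x0+np.arange(int(w*2000))/2000;gy=y0+np.arange(int(h*2000))/2000
    X,Y=np.meshgrid(gx,gy);k=robot.calibration(c)
    P=np.array(k["R"])@np.stack([X.ravel(),Y.ravel(),np.full(X.size,z)])+np.array(k["t"])[:,None]
    m=np.float32(k["fx"]*P[0]/P[2]+k["cx"]).reshape(X.shape);n=np.float32(k["fy"]*P[1]/P[2]+k["cy"]).reshape(X.shape)
    return cv2.remap(im,m,n,cv2.INTER_LINEAR)
def rects(mask,x0,y0):
    mask=cv2.morphologyEx(mask.astype(np.uint8),cv2.MORPH_OPEN,np.ones((15,15)))
    cs,_=cv2.findContours(mask,cv2.RETR_EXTERNAL,cv2.CHAIN_APPROX_NONE)
    for q in sorted(cs,key=cv2.contourArea)[-2:]:
        b=cv2.boxPoints(cv2.minAreaRect(q));b=b/2000+[x0,y0];e=[b[1]-b[0],b[2]-b[1]];e=sorted(e,key=np.linalg.norm)
        print("  centre",b.mean(0),"len",np.linalg.norm(e[1]),np.linalg.norm(e[0]),"ang",np.degrees(np.arctan(e[1][1]/e[1][0])))
for c,f in(("scene","scene1"),("side","side1")):
    im=cv2.imread(f"pics/{f}.png");t=topdown(c,im,.07,.42,-.30,.28,.28);g=t.max(2)
    print(c,np.percentile(g,[2,10,50]));rects(g<105,.42,-.30)
for c,f in(("wrist","w3"),("scene","scene1"),("side","side1")):
    im=cv2.imread(f"pics/{f}.png");t=topdown(c,im,.010,.5,.14,.18,.16).astype(int)
    m=(t[:,:,2]-t[:,:,0]>50);m=cv2.morphologyEx(m.astype(np.uint8),cv2.MORPH_CLOSE,np.ones((41,41)));print(c,"carrier");rects(m,.5,.14)
```

```text
scene [ 85. 102. 148.]
  centre [ 0.6649 -0.0643] len 0.09637883970955276 0.03541753881232459 ang -40.548825024834116
  centre [ 0.5216 -0.1582] len 0.11233563885478788 0.05363633874893842 ang -11.95187366464514
side [ 86. 104. 170.]
  centre [ 0.581 -0.079] len 0.006999999284744263 0.006999999284744263 ang 90.0
  centre [ 0.5272 -0.162 ] len 0.13311295962391495 0.05815444497580383 ang -8.190864694984318
wrist carrier
  centre [0.5806 0.2212] len 0.12172277292276934 0.04757722770256162 ang -20.556045322200507
scene carrier
  centre [0.525 0.239] len 0.006999999284744263 0.006999999284744263 ang 90.0
  centre [0.6018 0.214 ] len 0.07602163927612224 0.046040116394148047 ang -19.440031869091168
side carrier
  centre [0.5781 0.2201] len 0.11989844800425264 0.048674935680614095 ang -19.440033544454547<stdin>:14: RuntimeWarning: divide by zero encountered in scalar divide
```

Request:
{"api": "apply_moves", "payload": {
  "targets": [
    [[0,0,0],[-0.1,-0.1,2.2],0.6],
    [[0,0,0],[0,0,2.2],0.6],
    [[0,0,0],[0,0,2.2],0.6],
    [[0,0,0],[0,0,2.2],0.6],
    [[0,0,0],[0,0,2.2],0.6],
    [[0,0,0],[0,0,2.2],0.6],
    [[0,0,0],[0,0,1.5],0.6],
    [[0,0,0],[0,0,1.0],0.6],
    [[0,0,0],[0,0,0.3],0.6],
    [[0,0,0],[0,0,0],0.6],
    [[0,0,0],[0,0,0],0.0],
    [[0,0,0],[0,0,0],0.0],
    [[0,0,0],[0,0,0],0.0],
    [[0,0,0],[0,0,0],0.0],
    [[0,0,0],[0,0,0],0.0],
    [[0,0,0],[0,0,0],0.0],
    [[0,0,0],[0,0,0],0.0],
    [[0,0,0],[0,0,0],0.0]
  ]
}}

```text
clock: 13.25
position: [0.5615, 0.2299, 0.0158]
ee_rot: [3.142, -0.0, 1.208]
ft_force: [1.3, -1.7, 0.6]
finger_gap: 0.0119
grasp_force: 30.0
```

Request:
{"api": "apply_moves", "payload": {
  "targets": [
    [[0,0,0],[0,0,-1.0],0.0],
    [[0,0,0],[0,0,-2.0],0.0],
    [[0,0,0],[0,0,-3.0],0.0],
    [[0,0,0],[0,0,-3.0],0.0],
    [[0,0,-4.65],[0,0,-3.0],0.0],
    [[0,0,-4.65],[0,0,-3.0],0.0],
    [[0,0,0],[-2.0,0,-1.5],0.0],
    [[0,0,0],[-3.2,0,0],0.0],
    [[0,0,0],[-3.2,0,0],0.0],
    [[0,0,0],[-3.2,0,0],0.0],
    [[0,0,0],[-3.2,0,0],0.0],
    [[0,0,0],[-3.2,0,0],0.0],
    [[0,0,0],[-3.2,0,0],0.0],
    [[0,0,0],[-3.2,0,0],0.0],
    [[0,0,0],[-3.2,0,0],0.0],
    [[0,0,0],[-3.2,0,0],0.0],
    [[0,0,0],[-3.2,0,0],0.0],
    [[0,0,0],[-3.2,0,0],0.0],
    [[0,0,0],[-1.5,0,0],0.0]
  ]
}}

```text
clock: 14.83
position: [0.4824, -0.1546, 0.1817]
ee_rot: [3.141, 0.003, 1.363]
ft_force: [0.2, -0.8, -1.3]
finger_gap: 0.0121
grasp_force: 30.0
```

Request:
{"api": "apply_moves", "payload": {
  "targets": [
    [[0,0,0],[0,0,1.5],0.0],
    [[0,0,0],[0,0,2.0],0.0],
    [[0,0,0],[0,0,2.0],0.0],
    [[0,0,0],[0,0,2.0],0.0],
    [[0,0,0],[0,0,1.0],0.0],
    [[0,0,0],[0,0,0],0.0],
    [[0,0,0],[0,0,0],0.0]
  ]
}}

```text
clock: 15.42
position: [0.4843, -0.1496, 0.096]
ee_rot: [-3.141, 0.0, 1.37]
ft_force: [-0.1, -0.3, -1.5]
finger_gap: 0.0115
grasp_force: 30.0
```

Run:
```python
from h import *
np.set_printoptions(precision=4,suppress=True)
s=robot.read_state();print(s["position"],s["ee_rot"],s["finger_gap"],s["ft_force"])
zc=s["position"][2]-.0108;print("under",zc)
ims=[]
for c in("scene","side","wrist"):
    k=robot.calibration(c);im=robot.camera(c)[:,:,::-1];cv2.imwrite(f"pics/{c}2.png",im)
    for l,z in(("seat_stop",.07),("rib_mid",zc+.021),("carrier_front",zc)):
        for r in robot.spot_point(c,l)[:2]: print(c,l,round(r["p"],2),np.round(r["position"],1),atz(k,r["position"],z))
a=cv2.imread("pics/scene2.png")[150:290,95:235];b=cv2.imread("pics/side2.png")[180:320,240:380];
cv2.imwrite("pics/seat2.png",np.hstack([cv2.resize(a,(400,400),interpolation=2),cv2.resize(b,(400,400),interpolation=2)]))
```

```text
[ 0.4843 -0.1496  0.096 ] [-3.1413  0.0002  1.3696] 0.011492787147624561 [-0.0939 -0.3237 -1.5301]
under 0.08516610605764709
scene seat_stop 0.89 [159.  241.3] [ 0.6195 -0.1724  0.07  ]
scene rib_mid 0.55 [163.6 190.8] [ 0.4773 -0.1506  0.1062]
scene rib_mid 0.54 [252.3 233.5] [0.6504 0.0785 0.1062]
scene carrier_front 0.74 [239.4 238.2] [0.6477 0.0439 0.0852]
scene carrier_front 0.6 [160.3 219.5] [ 0.5592 -0.1651  0.0852]
side seat_stop 0.91 [335.1 256.3] [ 0.6209 -0.1828  0.07  ]
side seat_stop 0.45 [288.4 256.8] [ 0.521  -0.1447  0.07  ]
side rib_mid 0.77 [273.9 247.9] [ 0.4872 -0.1353  0.1062]
side rib_mid 0.26 [310.7 254.3] [ 0.5544 -0.1811  0.1062]
side carrier_front 0.75 [309.6 252.1] [ 0.5652 -0.1607  0.0852]
side carrier_front 0.28 [277.3 252.5] [ 0.4968 -0.1348  0.0852]
wrist seat_stop 0.68 [445.  220.9] [ 0.6228 -0.1797  0.07  ]
wrist rib_mid 0.92 [255.9 237.2] [ 0.4868 -0.1485  0.1062]
wrist carrier_front 0.93 [371.1 225.9] [ 0.5636 -0.1654  0.0852]
```

View pics/seat2.png

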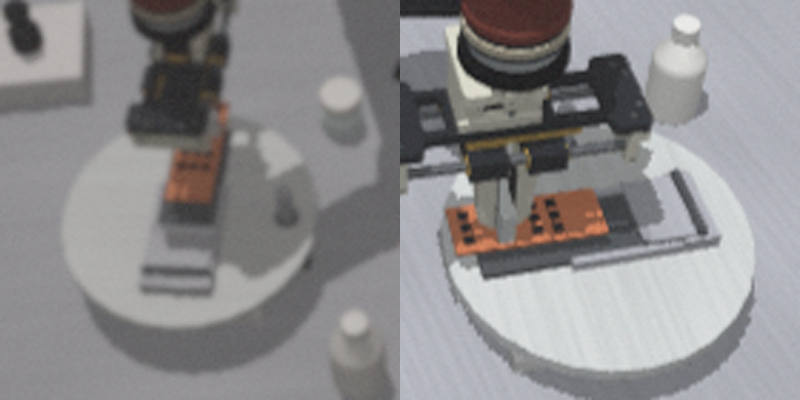

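The picture shows the held carrier aligned above the seat. Its front edge sits between the rails, behind the lip, at scene crop (190,200) and side crop (607,215). Next I lower it to contact.

Request:
{"api": "apply_moves", "payload": {
  "targets": [
    [[0,0,0],[0,0,0.5],0.0],
    [[0,0,0],[0,0,0.4],0.0],
    [[0,0,0],[0,0,0.3],0.0],
    [[0,0,0],[0,0,0.2],0.0],
    [[0,0,0],[0,0,0.1],0.0],
    [[0,0,0],[0,0,0],0.0],
    [[0,0,0],[0,0,0],0.0]
  ]
}}

```text
clock: 16.6
position: [0.4841, -0.1494, 0.0807]
ee_rot: [-3.141, -0.0, 1.37]
ft_force: [-0.6, 0.3, 1.0]
finger_gap: 0.0118
grasp_force: 30.0
```

Request:
{"api": "apply_moves", "payload": {
  "targets": [
    [[0,0,0],[0,0,0.1],0.0],
    [[0,0,0],[0,0,0.05],0.0],
    [[0,0,0],[0,0,0],0.0],
    [[0,0,0],[0,0,0],0.0]
  ]
}}

```text
clock: 16.93
position: [0.4841, -0.1494, 0.0807]
ee_rot: [3.141, -0.001, 1.37]
ft_force: [-3.5, 2.2, 12.8]
finger_gap: 0.0117
grasp_force: 30.0
```

Request:
{"api": "apply_moves", "payload": {
  "targets": [
    [[0,0,0],[0,0.2,-0.06],0.0],
    [[0,0,0],[0,0.4,0],0.0],
    [[0,0,0],[0,0.4,0],0.0],
    [[0,0,0],[0,0.4,0],0.0],
    [[0,0,0],[0,0.4,0],0.0],
    [[0,0,0],[0,0,0],0.0],
    [[0,0,0],[0,0,0],0.0]
  ]
}}

```text
clock: 17.52
position: [0.5015, -0.1535, 0.0807]
ee_rot: [-3.141, -0.0, 1.369]
ft_force: [-3.4, 0.5, 8.2]
finger_gap: 0.0118
grasp_force: 30.0
```

Run:
```python
from h import *
np.set_printoptions(precision=4,suppress=True)
s=robot.read_state();print(s["position"],s["wrist_torque"])
for c in("wrist","side"):
    k=robot.calibration(c);im=robot.camera(c)[:,:,::-1];cv2.imwrite(f"pics/{c}3.png",im)
    for l,z in(("seat_stop",.07),("carrier_front",.07)):
        for r in robot.spot_point(c,l)[:1]: print(c,l,round(r["p"],2),np.round(r["position"],1),atz(k,r["position"],z))
a=cv2.imread("pics/wrist3.png")[130:300,200:480]
cv2.imwrite("pics/seat3.png",cv2.resize(a,None,fx=2.8,fy=2.8,interpolation=2))
```

```text
[ 0.5015 -0.1535  0.0807] [ 0.0664  0.7165 -0.0001]
wrist seat_stop 0.73 [434.5 229. ] [ 0.6224 -0.1802  0.07  ]
wrist carrier_front 0.88 [368.2 226.5] [ 0.5783 -0.1694  0.07  ]
side seat_stop 0.72 [333.9 255.9] [ 0.619  -0.1808  0.07  ]
side carrier_front 0.91 [316.9 256.6] [ 0.5818 -0.1682  0.07  ]
```

View pics/seat3.png

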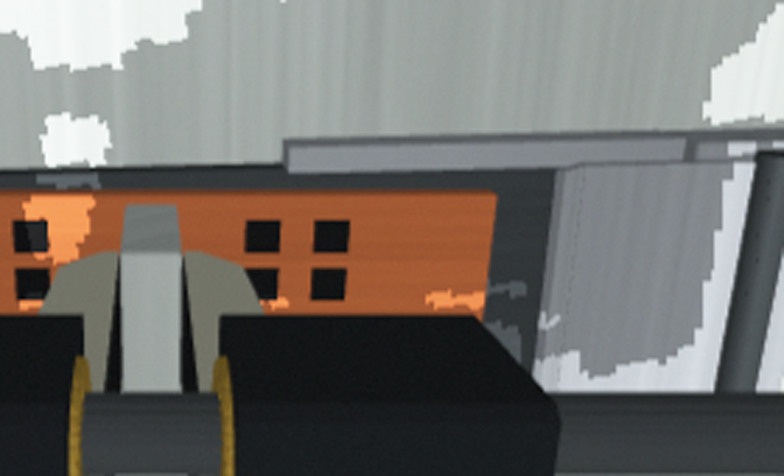

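The crop shows the front edge at (497,255) about 8 mm short of the lip at (545,280). The left edge runs about 5–6 mm inside the rail, and the rail is turned about 1° anticlockwise relative to the carrier. I correct that and slide on.

Request:
{"api": "apply_moves", "payload": {
  "targets": [
    [[0,0,-0.6],[0,0.2,0],0.0],
    [[0,0,-0.6],[0,0.3,0],0.0],
    [[0,0,0],[0,0.3,0],0.0],
    [[0,0,0],[0,0.3,0],0.0],
    [[0,0,0],[0,0.3,0],0.0],
    [[0,0,0],[0,0.3,0],0.0],
    [[0,0,0],[0,0.3,0],0.0],
    [[0,0,0],[0,0,0],0.0]
  ]
}}

```text
clock: 18.48
position: [0.5209, -0.1572, 0.0807]
ee_rot: [-3.141, 0.0, 1.39]
ft_force: [-4.4, 0.9, 7.3]
finger_gap: 0.0119
grasp_force: 30.0
```

Request:
{"api": "apply_moves", "payload": {
  "targets": [
    [[0,0,0],[0,0.3,0],0.0],
    [[0,0,0],[0,0.3,0],0.0],
    [[0,0,0],[0,0.3,0],0.0],
    [[0,0,0],[0,0.2,0],0.0],
    [[0,0,0],[0,0,0],0.0],
    [[0,0,0],[0,0,0],0.0]
  ]
}}

```text
clock: 18.98
position: [0.5315, -0.1592, 0.0807]
ee_rot: [-3.141, 0.0, 1.39]
ft_force: [-3.9, 1.1, 7.7]
finger_gap: 0.0118
grasp_force: 30.0
```

Request:
{"api": "apply_moves", "payload": {
  "targets": [
    [[0,0,0],[0,0.2,0],0.0],
    [[0,0,0],[0,0.2,0],0.0],
    [[0,0,0],[0,0.2,0],0.0],
    [[0,0,0],[0,0.15,0],0.0],
    [[0,0,0],[0,0,0],0.0]
  ]
}}

```text
clock: 19.4
position: [0.5388, -0.1605, 0.0807]
ee_rot: [-3.14, -0.0, 1.39]
ft_force: [-4.0, 0.1, 8.4]
finger_gap: 0.0117
grasp_force: 30.0
```

Request:
{"api": "apply_moves", "payload": {
  "targets": [
    [[0,0,0],[0,0.15,0],0.0],
    [[0,0,0],[0,0.15,0],0.0],
    [[0,0,0],[0,0,0],0.0],
    [[0,0,0],[0,0,0],0.0]
  ]
}}

```text
clock: 19.73
position: [0.5417, -0.161, 0.0807]
ee_rot: [-3.14, 0.0, 1.39]
ft_force: [-4.1, 0.6, 8.4]
finger_gap: 0.0118
grasp_force: 30.0
```

Request:
{"api": "apply_moves", "payload": {
  "targets": [
    [[0,0,0],[0,0.15,0],0.0],
    [[0,0,0],[0,0.15,0],0.0],
    [[0,0,0],[0,0,0],0.0],
    [[0,0,0],[0,0,0],0.0]
  ]
}}

```text
clock: 20.07
position: [0.5429, -0.1612, 0.0807]
ee_rot: [-3.137, -0.001, 1.39]
ft_force: [-7.7, 2.4, 10.4]
finger_gap: 0.0119
grasp_force: 30.0
```

Request:
{"api": "apply_moves", "payload": {
  "targets": [
    [[0,0,0],[0,0.15,0.03],0.0],
    [[0,0,0],[0,0,0],0.0],
    [[0,0,0],[0,0,0],0.0],
    [[0,0,0],[0,0,0],0.0]
  ]
}}

```text
clock: 20.4
position: [0.5429, -0.1612, 0.0807]
ee_rot: [-3.134, -0.002, 1.39]
ft_force: [-10.4, 2.7, 14.1]
finger_gap: 0.0115
grasp_force: 30.1
```

Run:
```python
from h import *
np.set_printoptions(precision=4,suppress=True)
for c in("wrist","side","scene"):
    k=robot.calibration(c);im=robot.camera(c)[:,:,::-1];cv2.imwrite(f"pics/{c}4.png",im)
    for l,z in(("seat_stop",.07),("rib_mid",.091),("post_mid",.0865)):
        for r in robot.spot_point(c,l)[:1]: print(c,l,round(r["p"],2),np.round(r["position"],1),atz(k,r["position"],z))
a=cv2.imread("pics/wrist4.png")[120:290,200:480];b=cv2.imread("pics/side4.png")[190:310,250:380]
cv2.imwrite("pics/seat4.png",np.hstack([cv2.resize(a,(460,280),interpolation=2),cv2.resize(b,(303,280),interpolation=2)]))
```

```text
wrist seat_stop 0.78 [373.7 233.3] [ 0.6231 -0.1809  0.07  ]
wrist rib_mid 0.77 [253.8 239.3] [ 0.5437 -0.1614  0.091 ]
wrist post_mid 0.84 [292.   79.9] [ 0.5802 -0.0757  0.0865]
side seat_stop 0.91 [335.7 253.9] [ 0.6258 -0.1773  0.07  ]
side rib_mid 0.87 [302.6 252.5] [ 0.5472 -0.1599  0.091 ]
side post_mid 0.67 [295.8 222.1] [ 0.5773 -0.0672  0.0865]
scene seat_stop 0.6 [156.9 241.7] [ 0.62   -0.1781  0.07  ]
scene rib_mid 0.72 [254.7 231.1] [0.6344 0.0872 0.091 ]
scene post_mid 0.7 [194.6 218.8] [ 0.5702 -0.0712  0.0865]
```

View pics/seat4.png

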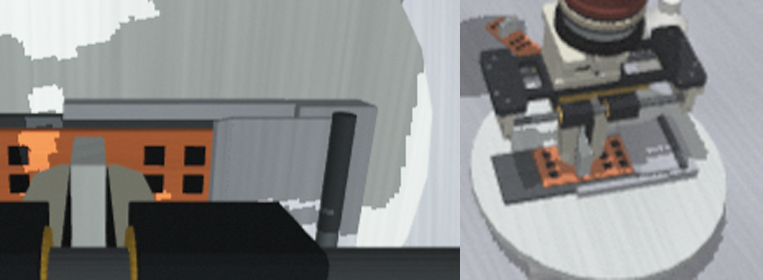

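The front edge is under the flat leaf, with the lip at (213,150). The carrier lies parallel to the rail and hard against the ledge, since a further push did not move it. It is held by the rib and pressed down with about 14 N, so I hand in.

```bash
python3 -c "
from bench import robot
print(robot.job_done())"
```

```text
the job is handed in; nothing more can be done
None
```

I turned the stage to its stop, slid the carrier under the leaf and home against the ledge, and handed the job in at about 20.6 s with the rib gripped and pressed down at about 14 N; the verdict was not reported back.

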